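# Load the ratchet spray rack

### The arm

A 6-joint arm with a two-finger parallel gripper is mounted at the origin on the work surface. World frame = base frame: x ahead of the robot, y to its left, z up, the work surface at z = 0. Lengths are in m, angles in rad, forces in N, time in s.
With the tool pointing down it reaches from about 0.35 to 0.975 m from the base axis. Payload 4.9 kg.
Tool frame: the origin (TCP) lies midway between the tips of the shut fingers; the grasp point (between the pads) lies 19 mm behind it; z points along the fingers, y is the line along which they close (so a half turn about z gives the same grasp; the last joint's range is limited). The gripper opens to 85 mm and grips with 20 to 120 N. Pads are 22 mm wide; open, the fingers measure 114 mm over their backs; the gripper's body (76 mm by 85 mm) begins 54 mm behind the grasp point. The pads swing forward as they close: fully open they stand 13 mm farther back than shut.
Start: joints at [1.048, 0.053, 1.613, -0, 1.476, -0.119], TCP at [0.246, 0.575, 0.231] pointing down, gripper open.
Joint ranges: [-3.01, 3.01], [-1.01, 2.22], [0.06, 2.58], [-1.02, 4.17], [0.09, 2.62], [-3.14, 3.14]. Speed limits (rad/s): [2.57, 2.57, 3.14, 3.14, 3.14, 3.14].

### API

Orientations are given as a unit quaternion [w, x, y, z].
In Python, from plant import state, grab_frame, camera_info, job_done, spot_in, masks_of, pinpoint gives the robot as it stands.
- The arm moves only by the shell command python3 -m handwheel 'ROWS' [OPENING]. ROWS is JSON, a list that holds one entry, the list of rows, each a list of 6 numbers: the shift along the world's x, y, z in m, then the turn, a rotation vector about the world's x, y, z in degrees. In form: [[[tx, ty, tz, ax, ay, az], ...]]. A call has 1 to 20 rows; each row shifts and turns the commanded pose from where the row before left it; what a row does not reach is not made up. A row lasts 1/12 s, in which the tool goes at most 41.7 mm and 7.16 degrees, less where a joint would pass 70% of its speed; a pose out of reach is approached as far as the arm can. A call is refused whole if a number of a shift passes 0.0417 or a number of a turn 7.16, either way. A call with a gripper value outside its range is refused whole. OPENING is the opening, from 0 (shut) to 1 (fully open), set as the call begins (- or left out, the last holds). The fingers move at their own pace and stop on an object; the grip force is fixed at half the most. Time passes only in rows, so rows that do not move let the fingers close. It gives the time, the measured TCP pose, the force, the opening and the grip force at its end, in the units of the state.
- state(): the state, without advancing time (a new reading comes with each control period).
- grab_frame(name): name is "side" or "top" or "wrist"; returns (picture, depth): 384x512x3 uint8, blue, green, red; 384x512 float32, m along the optical axis (not along the pixel's ray), 0 where there is no reading.
- camera_info(name): a dict with "fx", "fy", "cx", "cy" (pixels), "distortion" ([k1, k2, p1, p2, k3] as OpenCV has them; the pictures are not rectified), "T" (4x4, takes a point from camera to world coordinates). Camera axes: x right, y up, looking along -z (the intrinsics and any distortion apply to the point x, -y, -z); pixel columns grow to the right and rows downward; lengths in m; the calibration is good to about 2 mm. A picture is of the moment at which its call begins: read the wrist's pose just before it. camera_info takes no time and is no camera call; for the wrist camera it gives the pose at the moment of the call.
- job_done(): hands the job in; it is judged then, once.
Trained networks look in the newest picture that a camera, given by its name, has taken for a name from the list of things; names that differ only in an ending like _2 or _b are one class to them, and where a whole thing is asked for, a point or a joint stands for the part that bears it (a point fixed in the world has none). Each returns a list of dicts, best first, with "conf" (0 to 1); they miss things now and then, are a little off and sometimes report something else, mostly with a low value. They report only what shows in the picture. A call takes as long as a camera call.
- spot_in(camera, thing): "box" ([left, top, width, height] in pixels, round what is visible of it).
- masks_of(camera, thing): "region" (384x512 bool, what is visible of it) and "box" ([left, top, width, height] in pixels, round what is visible of it).
- pinpoint(camera, thing): "position" ([column, row] in pixels: a listed point, or the origin of a listed thing).
The state is a dict: "time": time; "joint_pos": joint angles; "joint_vel": joint speeds; "joint_efforts": joint torques, N m; "tool_pos": TCP position; "tool_rot": TCP orientation; "contact_force": force on the tool from outside, world axes, zero at the start; "ft_torque": the same for the moment, N m; "gripper_width": opening from 0.0 (shut) to 1.0 (fully open); "grasp_force": force on a finger pad.
Only numpy, scipy, OpenCV 4.12 (cv2) and the standard library are available. Lean on these libraries where they do the work, as an engineer would, in place of code of your own. Each camera call takes 0.05 s, during which the arm holds its last target. There are 200 camera calls.

### The job

Get the green mouldings ready for spraying: throw the red pawl of the tilted rack open, lower the rack right down until it lies level, and flip the pawl back onto its wheel. Lay every green moulding that is on the table across the two rails, flat and each in a bay of its own between the black lugs; then lift the rack by its orange bar as steep as it will go, so that the pawl holds it there with the mouldings still in their bays. Do not disturb the other things on the bench.

Things in the scene. Friction and masses are not known exactly. Their poses are not given: they have to be found in the camera images.
- deck (a joint): Tilt of the rack's deck, rad: 0 level on its feet, 0.70 steepest (end stops); grows as the orange bar rises. Hinge line level, 100 mm above the table. Stiff: empty, it stays where left. At the bar 1 to 5 N lower it, 6 to 12 N lift it. With the pawl in its toothed wheel it can be lifted (clicking) but not lowered: teeth hold at 0.10, 0.28, 0.46, 0.64; between them it may sink to the lower.
- pawl (a joint): Swing of the red pawl lever, rad: 0 to 0.1 lying on the toothed wheel (engaged), 1.13 thrown over against its stop (open). Weighted: past its centre (about 0.5) it topples on to either end by itself and stays there. It swings in the vertical plane square to the hinge line; growing values carry its knob away from the deck. Under 10 N at the knob push it over.
- pawl_knob (a point): Centre of the red ball knob (30 mm) on the pawl lever, beside the toothed wheel, 100 mm to the side of the deck's middle line. Pivot 88 mm down the lever, 134 mm above the table, 70 mm beyond the hinge line away from the deck. Engaged, the lever leans 30 degrees towards the deck (knob about 210 mm above the table); open, 35 degrees the other way: the knob travels 95 mm.
- deck_bar (a point): Middle of the orange round grip bar (14 mm thick, 90 mm long between the rails) across the free end of the deck, parallel to the hinge line, 305 mm from it. x up the deck away from the hinge, y along the bar, z out of the deck; 104 mm above the table when level. The space between the rails is open: fingers can pinch the bar from above, one each side.
- bay1 (a point): Bay 1 of 4 (1 next to the hinge), 47 mm up the deck from the hinge line: point midway between the rails, level with their tops (112 mm above the table when level). Rails 10 mm wide, centres 100 mm apart, open between and 80 mm below. Black lugs 8 mm high leave a slot 46 mm wide; side fences 12 mm high stand 85 mm each side of the middle. x up the deck, y along the hinge line, z out of the deck.
- bay2 (a point): Bay 2 of 4 (1 next to the hinge), 109 mm up the deck from the hinge line: point midway between the rails, level with their tops (112 mm above the table when level). Rails 10 mm wide, centres 100 mm apart, open between and 80 mm below. Black lugs 8 mm high leave a slot 46 mm wide; side fences 12 mm high stand 85 mm each side of the middle. x up the deck, y along the hinge line, z out of the deck.
- bay3 (a point): Bay 3 of 4 (1 next to the hinge), 171 mm up the deck from the hinge line: point midway between the rails, level with their tops (112 mm above the table when level). Rails 10 mm wide, centres 100 mm apart, open between and 80 mm below. Black lugs 8 mm high leave a slot 46 mm wide; side fences 12 mm high stand 85 mm each side of the middle. x up the deck, y along the hinge line, z out of the deck.
- bay4 (a point): Bay 4 of 4 (1 next to the hinge), 233 mm up the deck from the hinge line: point midway between the rails, level with their tops (112 mm above the table when level). Rails 10 mm wide, centres 100 mm apart, open between and 80 mm below. Black lugs 8 mm high leave a slot 46 mm wide; side fences 12 mm high stand 85 mm each side of the middle. x up the deck, y along the hinge line, z out of the deck.
- panel1_mid (a point): Centre of green moulding 1 (may be absent): a bar-like cover 150 mm long (its x axis), 34 mm wide (y), 18 mm high (z), about 0.15 kg, flat underside, lying loose on the table. In a bay it lies across both rails, its length along the hinge line, centre 9 mm above the bay point.
- panel2_mid (a point): Centre of green moulding 2 (may be absent): a bar-like cover 150 mm long (its x axis), 34 mm wide (y), 18 mm high (z), about 0.15 kg, flat underside, lying loose on the table. In a bay it lies across both rails, its length along the hinge line, centre 9 mm above the bay point.
- panel3_mid (a point): Centre of green moulding 3 (may be absent): a bar-like cover 150 mm long (its x axis), 34 mm wide (y), 18 mm high (z), about 0.15 kg, flat underside, lying loose on the table. In a bay it lies across both rails, its length along the hinge line, centre 9 mm above the bay point.
- panel4_mid (a point): Centre of green moulding 4 (may be absent): a bar-like cover 150 mm long (its x axis), 34 mm wide (y), 18 mm high (z), about 0.15 kg, flat underside, lying loose on the table. In a bay it lies across both rails, its length along the hinge line, centre 9 mm above the bay point.
- gauge: Bystander: handheld paint gauge, black and blue, 145 x 58 x 32 mm; origin at the centre of its underside. Not to be moved.
- mixcup: Bystander: clear mixing cup, 84 mm across, 85 mm high; origin at the centre of its underside. Not to be moved.
- tape: Bystander: yellow roll of tape lying flat, 110 mm across, 25 mm high; origin at the centre of its underside. Not to be moved.
- sandblock: Bystander: orange sanding block, 120 x 65 x 35 mm; origin at the centre of its underside. Not to be moved.
- hardener: Bystander: can, 72 mm across, 150 mm high; origin at the centre of its underside. Not to be moved.

How it is judged:
By the outcome, as a careful person would: the job done as asked, in the order asked, and still so for the second after the job is handed in, with the robot touching nothing.
Of panel1, panel2, panel3, panel4 only 2 to 4 are there at a start; the rules pass over those that are not, and their reading is None.
At some moment in a run one of panel1, panel2, panel3, panel4 may be knocked a few centimetres aside while the robot is not near it.
Once in a run the grip may slacken for a moment while it holds something.
It also fails if it takes over 210 s, if anything falls off the work surface, if the arm or the gripper's body presses on something with over 40 N, if the wrist force passes 120 N, or if a joint passes its speed limit or range.

## Working session

There is one attempt and no reset: what is moved stays moved. The work goes in short steps, Python scripts to look and compute and a shell command to move; the robot and the scene stay as the last step left them, time stands still between calls to the robot, and variables do not carry over. Pictures are saved under pics/ and viewed, at most 14 in all, crops included, and the job is handed in when it is done.

```bash
ls; mkdir -p pics
cat > h.py <<'E'
import numpy as np, cv2
from plant import *
def pix2world(cam,uv,depth=None,z=None):
    c=camera_info(cam); K=np.array([[c['fx'],0,c['cx']],[0,c['fy'],c['cy']],[0,0,1.]])
    p=cv2.undistortPoints(np.array(uv,float).reshape(-1,1,2),K,np.array(c['distortion'],float)).reshape(-1,2)
    T=np.array(c['T']); d=np.c_[p[:,0],-p[:,1],-np.ones(len(p))]
    if depth is not None: return (d*np.array(depth).reshape(-1,1))@T[:3,:3].T+T[:3,3]
    w=d@T[:3,:3].T; s=(z-T[2,3])/w[:,2]; return w*s[:,None]+T[:3,3]
def cloud(cam,dep,mask):
    v,u=np.nonzero(mask&(dep>0)); return pix2world(cam,np.c_[u,v],dep[v,u])
def rect(P):
    (c,s,a)=cv2.minAreaRect(P[:,:2].astype(np.float32)*1000)
    if s[0]<s[1]: s=s[::-1];a+=90
    return np.round(c,1),np.round(s,1),round((a+90)%180-90,1)
E
python3 - <<'E'
from h import *
s=state();print(s)
for c in("top","side","wrist"):
    p,d=grab_frame(c);cv2.imwrite(f"pics/{c}0.png",p);np.save(c+"0.npy",d)
    print(c,np.round(camera_info(c)['T'],3).tolist())
    if c=="wrist":continue
    for n in("panel1_mid","deck_bar","pawl_knob"):
        for r in masks_of(c,n):
            P=cloud(c,d,r['region']);print(c,n,round(r['conf'],2),np.round(r['box']),len(P))
            if len(P)>20: print('   med',np.round(np.median(P,0),3),'max',np.round(P.max(0),3),rect(P))
    for n in("pawl_knob","deck_bar","bay1","bay4","panel1_mid"):
        for r in pinpoint(c,n): 
            u,v=map(int,r['position']);print(c,n,round(r['conf'],2),u,v,np.round(pix2world(c,[r['position']],[d[min(v,383),min(u,511)]]),3))
E
```

```text
pics
{'time': 0.0, 'joint_pos': array([ 1.04800633e+00,  5.33669633e-02,  1.61429362e+00,  2.97232745e-05,
        1.47598935e+00, -1.19020485e-01]), 'joint_vel': array([-0.00033604, -0.00036069, -0.00055254, -0.00110584, -0.00034702,
       -0.00101694]), 'joint_efforts': array([-2.20316535e-03, -3.93696213e+01, -3.70168412e+01, -3.82693006e-04,
        7.21089717e-03, -1.00877054e-05]), 'tool_pos': array([0.24524715, 0.57419983, 0.23005698]), 'tool_rot': array([-3.38496817e-04,  2.00517452e-01,  9.79689590e-01, -9.71459156e-04]), 'contact_force': array([-1.32772411,  0.12227121, -0.53706898]), 'ft_torque': array([0.02404223, 0.00821045, 0.03328529]), 'grasp_force': 0.0, 'gripper_width': 1.0017272189966733}
top [[0.024, 0.993, -0.119, 0.453], [-1.0, 0.026, 0.016, -0.016], [0.019, 0.119, 0.993, 1.237], [0.0, 0.0, 0.0, 1.0]]
top deck_bar 0.56 [206. 155.  89.  64.] 1472
   med [0.622 0.004 0.196] max [0.726 0.154 0.277] (array([614. ,  -1.8]), array([310.8, 225. ]), -89.8)
top pawl_knob 0.6 [203. 155.  99.  67.] 1591
   med [0.606 0.007 0.205] max [0.731 0.124 0.277] (array([613.4, -23
[... 1424 characters left out ...]
435 0.262] (array([658.9, 260. ]), array([342.7, 102.8]), 77.6)
side pawl_knob 0.49 250 213 [[ 0.519 -0.108  0.14 ]]
side pawl_knob 0.28 196 176 [[0.411 0.274 0.012]]
side deck_bar 0.64 248 138 [[ 0.691  0.474 -0.005]]
side bay1 0.85 269 192 [[0.659 0.097 0.006]]
side bay1 0.62 261 158 [[0.697 0.303 0.005]]
side bay1 0.6 264 173 [[ 0.681  0.221 -0.002]]
side bay1 0.57 278 205 [[0.667 0.019 0.006]]
side bay4 0.85 269 192 [[0.659 0.097 0.006]]
side bay4 0.62 261 158 [[0.697 0.303 0.005]]
side bay4 0.6 264 173 [[ 0.681  0.221 -0.002]]
side bay4 0.57 278 205 [[0.667 0.019 0.006]]
wrist [[0.392, -0.882, -0.262, 0.18], [0.92, 0.376, 0.111, 0.602], [0.0, -0.285, 0.959, 0.374], [0.0, 0.0, 0.0, 1.0]]
```

Run:
```python
import cv2,numpy as np
p=cv2.imread("pics/top0.png");cv2.imwrite("pics/t0.png",cv2.resize(p,(800,600),interpolation=cv2.INTER_CUBIC))
p=cv2.imread("pics/side0.png")[100:310,100:380];cv2.imwrite("pics/s0.png",cv2.resize(p,(800,600),interpolation=cv2.INTER_CUBIC))
```

```text
(no output)
```

View pics/t0.png

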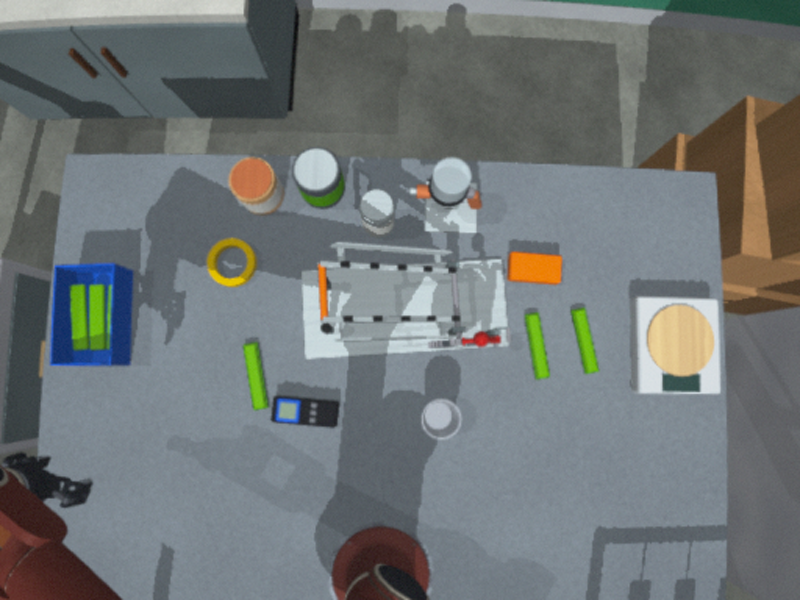

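View pics/s0.png

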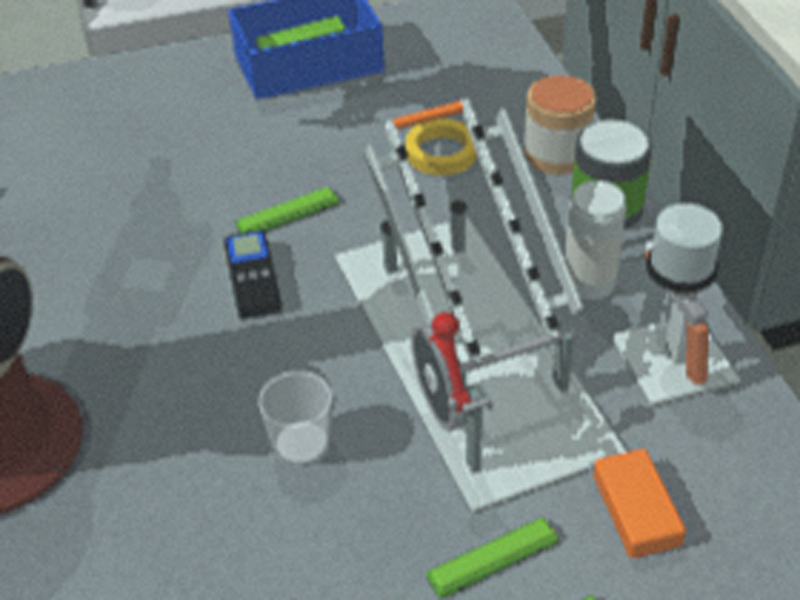

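```bash
cat >> h.py <<'E'
COL=dict(green=((38,100,60),(65,255,255)),red=((172,120,60),(180,255,255)),red2=((0,150,60),(4,255,255)),orange=((5,150,100),(18,255,255)))
def blobs(img,col,amin=8,roi=None):
    hsv=cv2.cvtColor(img,cv2.COLOR_BGR2HSV); m=cv2.inRange(hsv,*COL[col])
    if col=='red': m|=cv2.inRange(hsv,*COL['red2'])
    n,l,st,ce=cv2.connectedComponentsWithStats(m)
    return [(l==i,st[i],ce[i]) for i in range(1,n) if st[i,4]>=amin]
def outline(cam,mask,z):
    c,_=cv2.findContours(mask.astype(np.uint8),cv2.RETR_EXTERNAL,cv2.CHAIN_APPROX_NONE)
    return rect(pix2world(cam,max(c,key=len).reshape(-1,2),z=z))
E
python3 - <<'E'
from h import *
for c in("top","side"):
    p=cv2.imread(f"pics/{c}0.png");d=np.load(c+"0.npy")
    for col,z in(("green",.018),("red",.21),("orange",.2)):
        for m,st,ce in blobs(p,col):
            P=cloud(c,d,m)
            print(c,col,st,np.round(ce,1),'med',np.round(np.median(P,0),3) if len(P) else None,'ray',outline(c,m,z))
            if col!="green":
                v,u=np.nonzero(m);i=[u.argmin(),u.argmax(),v.argmin(),v.argmax()]
                print('   ext',[(int(u[k]),int(v[k]),np.round(pix2world(c,[(u[k],v[k])],[d[v[k],u[k]]])[0],3).tolist()) for k in i])
E
```

```text
top green [193 113  27  19 178] [208.3 125.4] med [0.826 0.138 0.059] ray (array([848.6, 148.5]), array([100.5,  51. ]), -65.8)
top green [ 45 182  26  42 900] [ 56.9 202.6] med [0.549 0.671 0.034] ray (array([551.5, 679.7]), array([151.8,  95.6]), 5.1)
top green [366 197  17  42 385] [373.9 217.7] med [ 0.526 -0.45   0.017] ray (array([ 527.2, -449.2]), array([147.9,  33.4]), 12.4)
top green [336 200  16  43 393] [343.4 220.8] med [ 0.513 -0.339  0.017] ray (array([ 513.8, -338.9]), array([147.3,  33.3]), 10.3)
top green [156 219  16  43 412] [163.  240.2] med [0.431 0.288 0.017] ray (array([430.4, 288.1]), array([147.3,  33.7]), 12.2)
top red [296 213  24   9 108] [307.8 217. ] med [ 0.514 -0.18   0.22 ] ray (array([ 512.6, -181.2]), array([68.3, 23.6]), -88.6)
   ext [(296, 217, [0.514, -0.152, 0.173]), (319, 216, [0.52, -0.227, 0.149]), (306, 213, [0.524, -0.175, 0.22]), (307, 221, [0.5, -0.178, 0.219])]
top orange [148 102  25  24 469] [160.3 113.7] med [0.85  0.298 0.114] ray (array([820.8, 274.7]), array([75.4, 74.4]), -88.9)
   ext [(148, 114, [0.849, 0.34, 0.112]), (172, 109
[... 2386 characters left out ...]
 ext [(252, 212, [0.502, -0.179, 0.222]), (263, 239, [0.52, -0.229, 0.145]), (253, 210, [0.508, -0.17, 0.219]), (261, 240, [0.514, -0.227, 0.14])]
side orange [238 136  24   8  72] [249.9 139.7] med [0.588 0.11  0.267] ray (array([614.6, 195.7]), array([90.4, 20.7]), 6.0)
   ext [(238, 142, [0.545, 0.11, 0.268]), (261, 137, [0.629, 0.11, 0.269]), (258, 136, [0.621, 0.118, 0.27]), (239, 143, [0.547, 0.105, 0.266])]
side orange [308 258  32  37 742] [323.2 275.7] med [ 0.683 -0.345  0.033] ray (array([ 616.4, -443.1]), array([110.2,  59.8]), 87.1)
   ext [(308, 262, [0.66, -0.276, 0.029]), (339, 285, [0.715, -0.389, 0.03]), (320, 258, [0.702, -0.277, 0.033]), (321, 294, [0.657, -0.39, 0.009])]
```

```bash
python3 -m handwheel '[[[0.005,-0.02,0.025,0,0,1.9],[0.01,-0.029,0.02,0,0,2],[0.011,-0.03,0.02,0,0,2],[0.011,-0.03,0.02,0,0,2],[0.011,-0.03,0.02,0,0,2],[0.011,-0.03,0.02,0,0,2],[0.011,-0.03,0.02,0,0,2],[0.011,-0.03,0.015,0,0,2],[0.011,-0.03,0.01,0,0,2],[0.011,-0.03,0,0,0,2],[0.011,-0.03,0,0,0,2],[0.011,-0.03,0,0,0,2],[0.011,-0.03,0,0,0,2],[0.011,-0.03,0,0,0,1.6],[0.011,-0.03,0,0,0,0],[0.011,-0.03,0,0,0,0],[0.011,-0.03,0,0,0,0],[0.011,-0.03,0,0,0,0],[0.011,-0.03,0,0,0,0],[0.011,-0.03,0,0,0,0]]]' 0
python3 - <<'E'
from h import *
s=state();print(s['joint_pos'],s['tool_pos'],s['tool_rot'])
E
```

```text
time: 2.62
tool_pos: [0.4587, -0.0159, 0.4016]
tool_rot: [0.0, -0.038, 0.999, -0.0]
contact_force: [1.0, 0.5, -0.2]
gripper_width: 0.003
grasp_force: 0.0
[-1.97122055e-01 -3.91425810e-01  1.72721082e+00  1.10419267e-04
  1.80495988e+00 -1.84371250e+00] [ 0.45874696 -0.01592298  0.40159806] [ 4.24733207e-04 -3.79008100e-02  9.99281415e-01 -4.64844469e-05]
```

```bash
python3 -m handwheel '[[[0.012,-0.028,0,0,0,0],[0.012,-0.028,0,0,0,0],[0.012,-0.028,0,0,0,0],[0.012,-0.028,-0.01,0,0,0],[0,0,-0.03,0,0,0],[0,0,-0.03,0,0,0],[0,0,-0.03,0,0,0],[0,0,-0.03,0,0,0],[0,0,-0.03,0,0,0],[0,0,-0.02,0,0,0],[0,0,-0.015,0,0,0],[0,0,-0.005,0,0,0],[0,0,0,0,0,0]]]'
python3 -m handwheel '[[[0,-0.008,0,0,0,0],[0,-0.008,0,0,0,0],[0.001,-0.008,0,0,0,0],[0.001,-0.008,0,0,0,0],[0,-0.008,0,0,0,0],[0.001,-0.008,0,0,0,0],[0.001,-0.008,0,0,0,0],[0,-0.008,0,0,0,0],[0.001,-0.008,0,0,0,0],[0.001,-0.008,0,0,0,0],[0,0,0,0,0,0]]]'
```

```text
time: 3.7
tool_pos: [0.5057, -0.1259, 0.1997]
tool_rot: [-0.001, -0.038, 0.999, 0.001]
contact_force: [0.5, -0.1, 0.5]
gripper_width: -0.0
grasp_force: 0.0
time: 4.62
tool_pos: [0.5126, -0.208, 0.2012]
tool_rot: [-0.0, -0.037, 0.999, -0.001]
contact_force: [0.1, -0.7, 0.4]
gripper_width: 0.003
grasp_force: 0.0
```

Run:
```python
from h import *
for c in("side","top"):
    p,d=grab_frame(c)
    for m,st,ce in blobs(p,"red"): print(c,st,np.round(np.median(cloud(c,d,m),0),3))
    if c=="side": cv2.imwrite("pics/s1.png",cv2.resize(p[100:310,100:380],(800,600)))
```

```text
side [260 222   9  14  68] [ 0.514 -0.251  0.226]
```

```bash
python3 -m handwheel '[[[0,0.01,0.01,0,0,0],[0,0,0.03,0,0,0],[0,0,0.03,0,0,0],[0,0,0.03,0,0,0],[0,0,0.03,0,0,0],[0,0,0.03,0,0,0],[0,0,0.02,0,0,0],[0.0065,0.026,0,0,0,0],[0.0065,0.026,0,0,0,0],[0.0065,0.026,0,0,0,0],[0.0065,0.026,0,0,0,0],[0.0065,0.026,0,0,0,0],[0.0065,0.026,0,0,0,0],[0.0065,0.026,0,0,0,0],[0.0065,0.026,0,0,0,0],[0.0065,0.026,0,0,0,0],[0.0065,0.026,0,0,0,0],[0.0065,0.026,0,0,0,0],[0.006,0.026,0,0,0,0],[0,0,0,0,0,0]]]' 0.5
python3 - <<'E'
from h import *
for c in("side","top","wrist"):
    p,d=grab_frame(c)
    for col in("red","orange"):
      for m,st,ce in blobs(p,col):
        if c=="wrist" or col=="red" or st[0]<262 and st[1]>130 and st[0]>180: print(c,col,st,np.round(np.median(cloud(c,d,m),0),3),rect(cloud(c,d,m)))
    if c=="wrist": cv2.imwrite("pics/w1.png",p)
E
```

```text
time: 6.38
tool_pos: [0.5895, 0.1208, 0.3817]
tool_rot: [-0.0, -0.041, 0.999, 0.001]
contact_force: [-0.5, 0.1, 0.2]
gripper_width: 0.5
grasp_force: 0.0
side red [258 223  15  18  84] [ 0.515 -0.27   0.212] (array([ 511.7, -249.7]), array([70.9, 21.9]), -75.5)
side orange [238 136  24   8  66] [0.586 0.109 0.267] (array([587.4, 107.8]), array([86.7, 19. ]), 5.7)
top red [314 211  28   9 118] [ 0.518 -0.258  0.211] (array([ 521. , -246.1]), array([65.8, 23.5]), 88.3)
wrist orange [ 246  119   18  122 1902] [0.586 0.112 0.271] (array([639. , 110.3]), array([201.,  24.]), -2.2)
wrist orange [  0 164  18  43 671] [ 0.691 -0.275  0.024] (array([ 691.7, -278.1]), array([64.6, 19.9]), 7.7)
wrist orange [ 39 266  32  31 447] [ 0.822 -0.184  0.073] (array([ 824.3, -185.1]), array([37.1,  7.5]), -88.3)
wrist orange [372 349  11   8  67] [0.884 0.315 0.114] (array([741.7, 240.1]), array([343.4,  14.9]), 28.3)
```

View pics/w1.png

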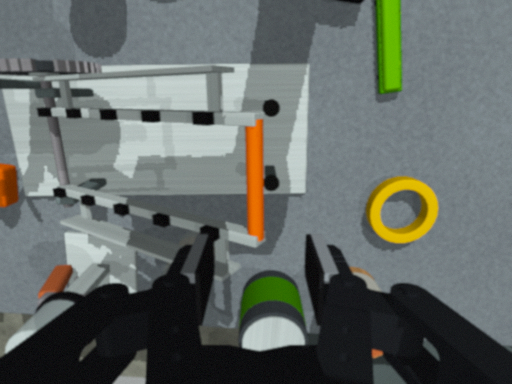

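```bash
python3 -m handwheel '[[[-0.001,-0.005,-0.02,0,0,0],[-0.001,-0.004,-0.02,0,0,0],[0,0,-0.02,0,0,0],[0,0,-0.02,0,0,0],[0,0,-0.02,0,0,0],[0,0,-0.02,0,0,0],[0,0,-0.01,0,0,0],[0,0,-0.007,0,0,0],[0,0,0,0,0,0]]]'
python3 -m handwheel '[[[0,0,0,0,0,0],[0,0,0,0,0,0],[0,0,0,0,0,0],[0,0,0,0,0,0],[0,0,0,0,0,0],[0,0,0,0,0,0],[0,0,0,0,0,0],[0,0,0,0,0,0]]]' 0
```

```text
time: 7.28
tool_pos: [0.5873, 0.1061, 0.243]
tool_rot: [-0.001, -0.038, 0.999, -0.0]
contact_force: [0.3, 0.4, 0.1]
gripper_width: 0.496
grasp_force: 0.0
time: 7.95
tool_pos: [0.5883, 0.1122, 0.2483]
tool_rot: [0.002, -0.04, 0.999, 0.006]
contact_force: [-5.1, 14.5, 6.2]
gripper_width: 0.144
grasp_force: 58.4
```

```bash
python3 -m handwheel '[[[-0.0003,0.0043,-0.0073,0,0,0],[-0.0003,0.0043,-0.0073,0,0,0],[-0.0003,0.0043,-0.0073,0,0,0],[-0.0003,0.0043,-0.0073,0,0,0],[-0.0002,0.0033,-0.0077,0,0,0],[-0.0002,0.0033,-0.0077,0,0,0],[-0.0002,0.0033,-0.0077,0,0,0],[-0.0002,0.0033,-0.0077,0,0,0],[-0.0002,0.0024,-0.008,0,0,0],[-0.0002,0.0024,-0.008,0,0,0],[-0.0002,0.0024,-0.008,0,0,0],[-0.0002,0.0024,-0.008,0,0,0]]]'
python3 -m handwheel '[[[-0.0001,0.0015,-0.0083,0,0,0],[-0.0001,0.0015,-0.0083,0,0,0],[-0.0001,0.0015,-0.0083,0,0,0],[-0.0001,0.0015,-0.0083,0,0,0],[0,0.0006,-0.0084,0,0,0],[0,0.0006,-0.0084,0,0,0],[0,0.0006,-0.0084,0,0,0],[0,0.0006,-0.0084,0,0,0],[0,0,0,0,0,0]]]'
```

```text
time: 8.95
tool_pos: [0.5847, 0.1521, 0.1555]
tool_rot: [0.0, -0.039, 0.999, 0.005]
contact_force: [-8.8, 12.7, 5.7]
gripper_width: 0.141
grasp_force: 61.3
time: 9.7
tool_pos: [0.5837, 0.1614, 0.0856]
tool_rot: [-0.001, -0.039, 0.999, 0.006]
contact_force: [-2.6, 20.5, -2.1]
gripper_width: 0.143
grasp_force: 62.4
```

```bash
python3 -m handwheel '[[[0,0.002,-0.002,0,0,0],[0,0.002,-0.002,0,0,0],[0,0,0,0,0,0],[0,0,0,0,0,0]]]'
python3 -m handwheel '[[[0,0,0,0,0,0],[0,0,0,0,0,0],[0,0,0,0,0,0],[0,0,0,0,0,0],[0,0,0.01,0,0,0],[0,0,0.02,0,0,0],[0,0,0.03,0,0,0],[0,0,0.03,0,0,0],[0,0,0.03,0,0,0],[0,0,0.03,0,0,0],[0,0,0.03,0,0,0],[0,0,0,0,0,0]]]' 0.5
python3 - <<'E'
from h import *
for c in("side","top"):
    p,d=grab_frame(c);cv2.imwrite(f"pics/{c}2.png",p);np.save(c+"2.npy",d)
    for col in("red","orange","green"):
      for m,st,ce in blobs(p,col):
        if col=="red" or col=='green' or (st[0]<262 and st[1]>130 and st[0]>180): print(c,col,st,np.round(np.median(cloud(c,d,m),0),3),rect(cloud(c,d,m)), outline(c,m,.018) if col=='green' else '')
    if c=="top":
        cv2.imwrite("pics/t2.png",cv2.resize(p[140:260,180:340],(800,600),interpolation=cv2.INTER_CUBIC))
E
```

```text
time: 10.03
tool_pos: [0.5837, 0.1615, 0.0824]
tool_rot: [-0.001, -0.039, 0.999, 0.002]
contact_force: [-5.7, 7.5, 0.3]
gripper_width: 0.142
grasp_force: 62.7
time: 11.03
tool_pos: [0.5882, 0.1594, 0.2715]
tool_rot: [0.007, -0.038, 0.999, 0.001]
contact_force: [0.6, 0.3, 1.9]
gripper_width: 0.501
grasp_force: 0.0
side red [259 222  14  19  86] [ 0.515 -0.27   0.212] (array([ 515.4, -251.1]), array([65.3, 24.1]), -83.9) 
side orange [235 164  21   7  43] [0.582 0.158 0.107] (array([583. , 157.2]), array([82.1, 15.3]), 8.1) 
side green [190 106  30  10 122] [0.552 0.698 0.034] (array([546.5, 701.9]), array([146.9,  38.7]), 5.8) (array([550.8, 725.7]), array([146.8,  39.9]), 3.8)
side green [300 157   7   9  24] [0.817 0.153 0.078] (array([817. , 151.1]), array([43.3,  6.4]), -86.3) (array([853. , 217.7]), array([53.2, 23.2]), 62.8)
side green [316 160  11  16  82] [0.884 0.111 0.061] (array([883. , 112.1]), array([52. , 11.7]), 14.3) (array([905.1, 160.6]), array([100.5,  39.5]), 59.8)
side green [183 166  35  15 218] [0.43  0.285 0.013] (array([430.8, 297. ]), array([154.8,  55. ]), 1
[... 439 characters left out ...]
2] (array([ 521.1, -246.3]), array([66.5, 23.6]), 87.8) 
top green [193 113  27  19 182] [0.825 0.139 0.061] (array([837.9, 143.8]), array([97. , 33.4]), -65.2) (array([849.4, 148.9]), array([101.8,  52.5]), -67.9)
top green [ 45 182  26  42 895] [0.549 0.672 0.034] (array([550.6, 669.2]), array([149.9,  90.4]), 7.1) (array([551.8, 679.7]), array([151.5,  95.5]), 5.2)
top green [366 197  17  42 384] [ 0.526 -0.45   0.017] (array([ 527.4, -454.2]), array([149.5,  38.1]), 12.3) (array([ 526.9, -449.3]), array([147.2,  33.4]), 12.4)
top green [336 200  16  43 346] [ 0.506 -0.341  0.017] (array([ 514. , -342.8]), array([149.8,  38.2]), 10.5) (array([ 513.5, -339. ]), array([147.8,  33.3]), 10.3)
```

View pics/t2.png

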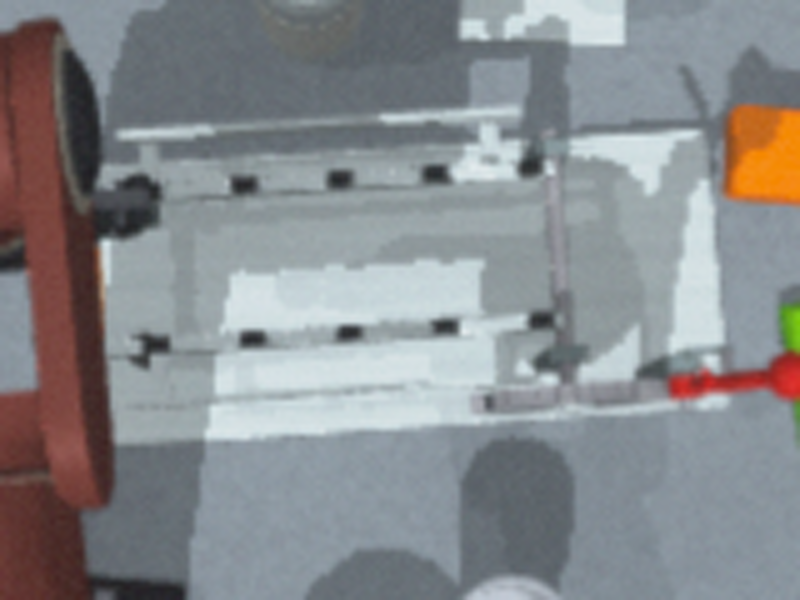

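```bash
cat > fit.py <<'E'
from h import *
a=np.array([(530,165),(435,174),(340,180),(244,184),(541,320),(445,327),(348,331),(253,338)],float)
P=pix2world("top",a/5+[180,140]-0.4,z=.118)[:,:2]
Q=np.array([(s,l) for l in(50,-50) for s in(16,78,140,202)],float)/1000
# deck: s along u, l along hinge line dir ; u=(-sin,cos) v=(cos,sin)
A=[];b=[]
for (s,l),p in zip(Q,P): A+=[[1,0,-s,l],[0,1,l,s]];b+=[*p]   # params hx,hy,sinf,cosf
x=np.linalg.lstsq(np.array(A),np.array(b),rcond=None)[0];print('hinge',x[:2],'yaw',np.degrees(np.arctan2(x[2],x[3])),'scale',np.hypot(*x[2:]))
print(np.round((np.array(A)@x-b).reshape(-1,2)*1000,1).tolist())
f=np.arctan2(x[2],x[3]);u=np.array([-np.sin(f),np.cos(f)])
for n,s in(('bay1',.047),('bay2',.109),('bay3',.171),('bay4',.233),('bar',.305)): print(n,np.round(x[:2]+u*s,4))
E
python3 fit.py
```

```text
hinge [ 0.61069845 -0.14345142] yaw 5.086981468344513 scale 0.9979592551586264
[[-1.5, 0.2], [0.7, 0.2], [0.9, 0.3], [-0.3, -0.0], [0.1, -0.1], [0.7, -0.2], [-0.6, -0.7], [-0.0, 0.3]]
bay1 [ 0.6065 -0.0966]
bay2 [ 0.601  -0.0349]
bay3 [0.5955 0.0269]
bay4 [0.59   0.0886]
bar [0.5837 0.1603]
```

```bash
python3 -m handwheel '[[[-0.003,-0.02,0.02,0,0,0.6],[-0.004,-0.03,0.01,0,0,0],[-0.004,-0.03,0,0,0,0],[-0.004,-0.03,0,0,0,0],[-0.004,-0.03,0,0,0,0],[-0.004,-0.03,0,0,0,0],[-0.004,-0.03,0,0,0,0],[-0.004,-0.03,0,0,0,0],[-0.004,-0.03,0,0,0,0],[-0.004,-0.03,0,0,0,0],[-0.004,-0.03,0,0,0,0],[-0.004,-0.03,0,0,0,0],[-0.004,-0.03,0,0,0,0],[-0.004,-0.03,0,0,0,0],[-0.004,-0.03,0,0,0,0],[-0.004,-0.03,0,0,0,0],[-0.002,-0.009,0,0,0,0],[0,0,0,0,0,0]]]' 0
python3 -m handwheel '[[[0,0,-0.03,0,0,0],[0,0,-0.03,0,0,0],[0,0,-0.03,0,0,0],[0,0,-0.011,0,0,0],[0,0,0,0,0,0]]]'
```

```text
time: 12.63
tool_pos: [0.5185, -0.3215, 0.2893]
tool_rot: [-0.001, -0.042, 0.999, 0.001]
contact_force: [0.8, 0.3, 0.5]
gripper_width: -0.001
grasp_force: 0.0
time: 13.05
tool_pos: [0.5179, -0.317, 0.1855]
tool_rot: [-0.003, -0.044, 0.999, 0.003]
contact_force: [0.2, 0.1, -0.4]
gripper_width: 0.004
grasp_force: 0.0
```

```bash
python3 -m handwheel '[[[0.002,0,0.012,0,0,0],[0,0.008,0,0,0,0],[0,0.008,0,0,0,0],[0,0.008,0,0,0,0],[-0.001,0.008,0,0,0,0],[-0.001,0.008,0,0,0,0],[-0.001,0.008,0,0,0,0],[-0.001,0.008,0,0,0,0],[-0.001,0.008,0,0,0,0],[-0.001,0.008,0,0,0,0],[-0.001,0.008,0,0,0,0],[0,0,0,0,0,0],[0,0,0,0,0,0],[0,-0.01,0,0,0,0],[0,0,0.03,0,0,0],[0,0,0.03,0,0,0],[0,0,0.03,0,0,0],[0,0,0.03,0,0,0]]]'
python3 - <<'E'
from h import *
for c in("side","top"):
    p,d=grab_frame(c)
    for col in("red","green"):
      for m,st,ce in blobs(p,col):print(c,col,st,np.round(np.median(cloud(c,d,m),0),3), outline(c,m,.018) if col=='green' else '')
E
```

```text
time: 14.55
tool_pos: [0.5147, -0.249, 0.3247]
tool_rot: [0.0, -0.044, 0.999, -0.0]
contact_force: [1.4, -0.3, -0.0]
gripper_width: 0.001
grasp_force: 0.0
side red [252 210  12  32 110] [ 0.511 -0.191  0.193] 
side green [300 157   7   9  23] [0.816 0.154 0.081] (array([853. , 217.7]), array([53.2, 23.2]), 62.8)
side green [316 161  11  15  80] [0.884 0.111 0.063] (array([903.5, 157.8]), array([93.9, 39.5]), 59.8)
side green [183 166  35  15 222] [0.429 0.285 0.013] (array([427.2, 278.6]), array([147.5,  40.8]), 12.2)
side green [249 281  46  28 466] [ 0.509 -0.346  0.016] (array([ 510.1, -347.1]), array([148.8,  35.2]), 9.6)
side green [266 309  47  32 536] [ 0.523 -0.457  0.016] (array([ 523.9, -457.1]), array([148. ,  33.6]), 12.5)
top red [296 213  24   9 115] [ 0.514 -0.18   0.22 ] 
top green [193 112  27  20 176] [0.825 0.139 0.06 ] (array([850.1, 148.4]), array([100.4,  51.7]), -63.7)
top green [ 45 182  26  42 895] [0.549 0.672 0.034] (array([551.5, 679.7]), array([151.8,  95.6]), 5.1)
top green [336 200   7   8  34] [ 0.574 -0.318  0.016] (array([ 578.4, -321. ]), array([30.7, 17.4]), -44.7)
top green [156 219  16  43 412] [0.431 0.288 0.017] (array([430.4, 287.9]), array([147.3,  33.3]), 12.4)
top green [341 224  11  19 143] [ 0.467 -0.348  0.017] (array([ 470.7, -346.8]), array([61.1, 33.1]), 8.9)
top green [372 227   9  12  72] [ 0.473 -0.453  0.016] (array([ 474.6, -456.5]), array([38.6, 29. ]), 0.9)
```

```bash
cat > look.py <<'E'
from h import *
s=state();q=s['tool_rot'];a=np.degrees(2*np.arctan2(q[2],q[1]))-90
print('tool',np.round(s['tool_pos'],4),'yaw',round((a-90+90)%180-90,1))
for c in("wrist","top"):
    p,d=grab_frame(c)
    for m,st,ce in blobs(p,"green",60):
        P=cloud(c,d,m);z=np.median(P[:,2])
        print(c,st,'z',np.round(z,3),'ray',outline(c,m,z))
    cv2.imwrite(f"pics/last_{c}.png",p)
E
python3 -m handwheel '[[[0,-0.03,-0.02,0,0,2],[0,-0.03,-0.02,0,0,2],[0,-0.03,-0.02,0,0,1.2],[0,0,0,0,0,0],[0,0,0,0,0,0]]]' 0.65
python3 look.py
```

```text
time: 15.07
tool_pos: [0.5138, -0.3396, 0.2599]
tool_rot: [-0.002, -0.088, 0.996, 0.002]
contact_force: [-0.4, 0.7, 0.7]
gripper_width: 0.649
grasp_force: 0.0
tool [ 0.5138 -0.3396  0.2599] yaw 10.1
wrist [ 143   84   43  126 3620] z 0.02 ray (array([ 528.4, -449.8]), array([147.1,  34.1]), 12.5)
wrist [ 243   90   30  124 3471] z 0.019 ray (array([ 515.2, -341.6]), array([146.3,  33.1]), 10.2)
top [193 112  27  20 176] z 0.06 ray (array([836.4, 142.7]), array([96.9, 49.9]), -63.7)
top [ 45 182  26  42 896] z 0.034 ray (array([550.3, 670.6]), array([149.9,  94.3]), 5.1)
top [366 197  10  13  87] z 0.015 ray (array([ 579.6, -439. ]), array([41.4, 33.9]), 11.0)
top [336 200  15  43 367] z 0.017 ray (array([ 513.8, -339.2]), array([147.4,  33.4]), 10.3)
top [156 219  16  43 411] z 0.017 ray (array([430.4, 288.1]), array([147.4,  33.4]), 12.4)
top [373 227  10  12  88] z 0.017 ray (array([ 473.9, -461.6]), array([38.6, 32.9]), 11.1)
```

```bash
python3 -m handwheel '[[[0,-0.001,-0.03,0,0,0],[0,0,-0.03,0,0,0],[0,0,-0.03,0,0,0],[0,0,-0.03,0,0,0],[0,0,-0.03,0,0,0],[0,0,-0.03,0,0,0],[0,0,-0.03,0,0,0],[0,0,-0.02,0,0,0],[0,0,-0.015,0,0,0],[0,0,-0.008,0,0,0],[0,0,0,0,0,0]]]'
python3 -m handwheel '[[[0,0,0,0,0,0],[0,0,0,0,0,0],[0,0,0,0,0,0],[0,0,0,0,0,0],[0,0,0,0,0,0]]]' 0
```

```text
time: 16.08
tool_pos: [0.5147, -0.3394, 0.0087]
tool_rot: [-0.001, -0.089, 0.996, 0.001]
contact_force: [-0.5, -0.1, 0.4]
gripper_width: 0.649
grasp_force: 0.0
time: 16.5
tool_pos: [0.5164, -0.3418, 0.0121]
tool_rot: [0.002, -0.089, 0.996, -0.001]
contact_force: [0.2, 1.3, 6.0]
gripper_width: 0.372
grasp_force: 60.4
```

```bash
python3 -m handwheel '[[[0,0,0,0,0,0],[0,0,0,0,0,0],[0,0,0,0,0,0],[0,0,-0.003,0,0,0],[0,0,-0.003,0,0,0],[0,0,-0.002,0,0,0],[0,0,0,0,0,0]]]' 0.6
python3 look.py | head -4
```

```text
time: 17.08
tool_pos: [0.5142, -0.3404, 0.0004]
tool_rot: [-0.001, -0.089, 0.996, 0.001]
contact_force: [0.4, 0.9, -0.4]
gripper_width: 0.598
grasp_force: 0.0
tool [ 5.142e-01 -3.404e-01  4.000e-04] yaw 10.2
wrist [    0    66    69   286 11528] z 0.013 ray (array([ 518.8, -437.9]), array([132.5,  30.4]), -2.4)
wrist [  212    83    87   269 20715] z 0.018 ray (array([ 499.9, -345.7]), array([118.4,  32. ]), 10.2)
wrist [ 66 346  14  17  93] z 0.01 ray (array([ 583.6, -423.4]), array([12.3,  2.5]), -29.8)
```

```bash
python3 -m handwheel '[[[0,0,0,0,0,0],[0,0,0,0,0,0],[0,0,0,0,0,0],[0,0,0,0,0,0],[0,0,0,0,0,0],[0,0,0,0,0,0]]]' 0
```

```text
time: 17.68
tool_pos: [0.5152, -0.3411, 0.0019]
tool_rot: [0.0, -0.089, 0.996, -0.0]
contact_force: [-1.3, -0.2, 1.6]
gripper_width: 0.38
grasp_force: 62.0
```

```bash
python3 -m handwheel '[[[0,0,0.01,0,0,0],[0,0,0.02,0,0,0],[0,0,0.03,0,0,0],[0,0,0.03,0,0,0],[0,0,0.03,0,0,0],[0,0,0.03,0,0,0],[0,0,0.03,0,0,0],[0,0,0.03,0,0,0],[0,0,0.03,0,0,0],[0,0,0.02,0,0,0],[0,0,0,0,0,0]]]'
python3 -m handwheel '[[[0.008,0.028,0,0,0,-0.5],[0.008,0.028,0,0,0,-0.5],[0.008,0.028,0,0,0,-0.5],[0.008,0.028,0,0,0,-0.5],[0.008,0.028,0,0,0,-0.5],[0.008,0.028,0,0,0,-0.5],[0.008,0.028,0,0,0,-0.5],[0.008,0.028,0,0,0,-0.5],[0.007,0.028,0,0,0,-0.5],[0.008,0.028,0,0,0,-0.5],[0.007,0.026,0,0,0,-0.1],[0,0,0,0,0,0],[0,0,0,0,0,0]]]'
python3 look.py
```

```text
time: 18.6
tool_pos: [0.5165, -0.3422, 0.2682]
tool_rot: [0.003, -0.089, 0.996, -0.003]
contact_force: [1.0, 0.6, -0.5]
gripper_width: 0.377
grasp_force: 61.7
time: 19.68
tool_pos: [0.6, -0.0335, 0.2591]
tool_rot: [-0.002, -0.045, 0.999, 0.0]
contact_force: [-0.2, 0.1, -2.3]
gripper_width: 0.384
grasp_force: 61.6
tool [ 0.6    -0.0335  0.2591] yaw 5.2
wrist [  217    82    85   269 20266] z 0.275 ray (array([585.2, -36.7]), array([119.4,  31.9]), 5.2)
wrist [405 336  14  18  78] z 0.041 ray (array([829.9, 188.9]), array([33.3,  6.7]), 48.9)
wrist [363 348  19  31 260] z 0.082 ray (array([828. , 114.4]), array([41.8, 19.9]), 41.7)
top [193 112  27  20 180] z 0.059 ray (array([836.4, 141.9]), array([98.4, 51. ]), -63.7)
top [ 45 182  25  42 851] z 0.034 ray (array([550.3, 673.6]), array([153.5,  84.7]), 8.9)
top [255 190  13  21 229] z 0.275 ray (array([552.6, -41.2]), array([55.5, 33.1]), 1.5)
top [366 197  17  42 385] z 0.017 ray (array([ 527.3, -449.6]), array([148. ,  33.4]), 12.4)
top [156 219  16  43 411] z 0.016 ray (array([430.4, 288.3]), array([147.5,  33.4]), 12.4)
```

```bash
python3 -m handwheel '[[[0.001,0,-0.03,0,0,0],[0,0,-0.03,0,0,0],[0,0,-0.03,0,0,0],[0,0,-0.025,0,0,0],[0,0,-0.01,0,0,0],[0,0,-0.008,0,0,0],[0,0,-0.005,0,0,0],[0,0,-0.005,0,0,0],[0,0,0,0,0,0],[0,0,0,0,0,0]]]'
```

```text
time: 20.62
tool_pos: [0.6027, -0.0351, 0.1198]
tool_rot: [0.001, -0.044, 0.999, -0.0]
contact_force: [0.5, 0.7, -0.5]
gripper_width: 0.379
grasp_force: 61.6
```

```bash
python3 -m handwheel '[[[0,0,-0.003,0,0,0],[0,0,-0.003,0,0,0],[0,0,-0.002,0,0,0],[0,0,0,0,0,0]]]'
python3 -m handwheel '[[[0,0,0,0,0,0],[0,0,0,0,0,0],[0,0,0,0,0,0],[0,0,0,0,0,0],[0,0,0.01,0,0,0],[0,0,0.03,0,0,0],[0,0,0.03,0,0,0],[0,0,0.03,0,0,0],[0,0,0.03,0,0,0],[0,0,0.03,0,0,0],[-0.003,-0.03,0,0,0,0.6],[-0.006,-0.036,0,0,0,0.6],[-0.006,-0.036,0,0,0,0.6],[-0.006,-0.036,0,0,0,0.6],[-0.006,-0.036,0,0,0,0.6],[-0.006,-0.036,0,0,0,0.6],[-0.006,-0.036,0,0,0,0.6],[-0.006,-0.036,0,0,0,0.6],[-0.006,-0.036,0,0,0,0.6],[0,0,0,0,0,0]]]' 0.6
python3 -m handwheel '[[[-0.006,-0.036,0,0,0,0.6],[-0.006,-0.036,0,0,0,0.6],[-0.006,-0.026,0,0,0,0.6],[0,0,0,0,0,0],[0,0,0,0,0,0]]]'
python3 look.py
```

```text
time: 20.95
tool_pos: [0.6029, -0.035, 0.1138]
tool_rot: [0.001, -0.044, 0.999, -0.0]
contact_force: [-5.1, 1.0, 10.3]
gripper_width: 0.382
grasp_force: 62.9
time: 22.62
tool_pos: [0.549, -0.3586, 0.2707]
tool_rot: [-0.001, -0.088, 0.996, -0.001]
contact_force: [-0.5, 0.4, -0.7]
gripper_width: 0.596
grasp_force: 0.0
time: 23.03
tool_pos: [0.5324, -0.4517, 0.2705]
tool_rot: [-0.0, -0.106, 0.994, 0.0]
contact_force: [-0.0, 0.1, -0.3]
gripper_width: 0.601
grasp_force: 0.0
tool [ 0.5324 -0.4517  0.2705] yaw 12.1
wrist [ 246   85   29  122 3352] z 0.018 ray (array([ 527.9, -451.8]), array([146.5,  33.1]), 12.4)
top [193 113  27  19 178] z 0.06 ray (array([835. , 142.8]), array([97.1, 49.2]), -65.8)
top [253 167  12  46 457] z 0.129 ray (array([601.6, -35.9]), array([146.2,  32.3]), 4.1)
top [ 45 182  26  42 896] z 0.034 ray (array([550.3, 670.6]), array([149.9,  94.3]), 5.1)
top [366 197  17  42 384] z 0.017 ray (array([ 527. , -449.8]), array([147.4,  33.4]), 12.4)
top [156 219  16  43 410] z 0.017 ray (array([430.4, 288.2]), array([147.4,  33.4]), 12.4)
```

```bash
python3 -m handwheel '[[[-0.004,0,-0.03,0,0,0],[0,0,-0.03,0,0,0],[0,0,-0.03,0,0,0],[0,0,-0.03,0,0,0],[0,0,-0.03,0,0,0],[0,0,-0.03,0,0,0],[0,0,-0.03,0,0,0],[0,0,-0.03,0,0,0],[0,0,-0.015,0,0,0],[0,0,-0.008,0,0,0],[0,0,-0.006,0,0,0],[0,0,0,0,0,0],[0,0,0,0,0,0]]]'
python3 -m handwheel '[[[0,0,0,0,0,0],[0,0,0,0,0,0],[0,0,0,0,0,0],[0,0,0,0,0,0],[0,0,0,0,0,0],[0,0,0,0,0,0]]]' 0
```

```text
time: 24.22
tool_pos: [0.5299, -0.4516, 0.0034]
tool_rot: [0.001, -0.107, 0.994, -0.001]
contact_force: [0.7, 0.5, 0.0]
gripper_width: 0.602
grasp_force: 0.0
time: 24.72
tool_pos: [0.5301, -0.4523, 0.0042]
tool_rot: [0.001, -0.107, 0.994, -0.002]
contact_force: [1.0, 0.6, 6.5]
gripper_width: 0.383
grasp_force: 63.3
```

```bash
python3 -m handwheel '[[[0,0,0.01,0,0,0],[0,0,0.02,0,0,0],[0,0,0.03,0,0,0],[0,0,0.03,0,0,0],[0,0,0.03,0,0,0],[0,0,0.03,0,0,0],[0,0,0.03,0,0,0],[0,0,0.03,0,0,0],[0,0,0.03,0,0,0],[0,0,0.02,0,0,0],[0,0,0,0,0,0]]]'
python3 -m handwheel '[[[0.0065,0.03,0,0,0,-0.6],[0.0065,0.03,0,0,0,-0.6],[0.0065,0.03,0,0,0,-0.6],[0.0065,0.03,0,0,0,-0.6],[0.0065,0.03,0,0,0,-0.6],[0.0065,0.03,0,0,0,-0.6],[0.0065,0.03,0,0,0,-0.6],[0.0065,0.03,0,0,0,-0.6],[0.0065,0.03,0,0,0,-0.6],[0.0065,0.03,0,0,0,-0.6],[0.0065,0.03,0,0,0,-0.6],[0.0065,0.026,0,0,0,-0.6],[0,0,0,0,0,0],[0,0,0,0,0,0]]]'
python3 look.py
```

```text
time: 25.63
tool_pos: [0.5303, -0.4524, 0.2687]
tool_rot: [0.003, -0.107, 0.994, -0.004]
contact_force: [0.4, -0.1, -0.8]
gripper_width: 0.379
grasp_force: 62.4
time: 26.8
tool_pos: [0.606, -0.0934, 0.2592]
tool_rot: [-0.002, -0.045, 0.999, 0.0]
contact_force: [0.1, -0.6, -2.0]
gripper_width: 0.38
grasp_force: 62.3
tool [ 0.606  -0.0934  0.2592] yaw 5.2
wrist [  217    78    85   273 20389] z 0.273 ray (array([591.5, -96.7]), array([122.9,  32.2]), 5.2)
wrist [ 304   91   47  166 5967] z 0.13 ray (array([601.3, -39.3]), array([144.7,  33.2]), 5.3)
top [193 112  27  20 179] z 0.059 ray (array([836.2, 142.6]), array([97. , 51.1]), -63.7)
top [253 167   8  21  91] z 0.128 ray (array([643.6, -21.9]), array([67.8, 21.1]), -12.5)
top [ 45 182  25  42 853] z 0.034 ray (array([550.1, 674.2]), array([154.7,  84.8]), 9.6)
top [276 186  13  24 263] z 0.273 ray (array([561.4, -99.4]), array([64.2, 33.3]), 1.4)
top [156 219  16  43 411] z 0.017 ray (array([430.4, 288.2]), array([147.4,  33.4]), 12.4)
```

```bash
python3 -m handwheel '[[[0.001,-0.001,-0.03,0,0,0],[0.001,0,-0.03,0,0,0],[0,0,-0.03,0,0,0],[0,0,-0.025,0,0,0],[0,0,-0.01,0,0,0],[0,0,-0.008,0,0,0],[0,0,-0.005,0,0,0],[0,0,-0.004,0,0,0],[0,0,-0.003,0,0,0],[0,0,0,0,0,0],[0,0,0,0,0,0]]]'
```

```text
time: 27.82
tool_pos: [0.6095, -0.0961, 0.1176]
tool_rot: [0.001, -0.044, 0.999, -0.0]
contact_force: [0.5, -0.4, -1.3]
gripper_width: 0.379
grasp_force: 62.3
```

```bash
python3 -m handwheel '[[[0,0,-0.002,0,0,0],[0,0,-0.002,0,0,0],[0,0,-0.001,0,0,0],[0,0,0,0,0,0]]]'
python3 -m handwheel '[[[0,0,0,0,0,0],[0,0,0,0,0,0],[0,0,0,0,0,0],[0,0,0,0,0,0],[0,0,0.01,0,0,0],[0,0,0.03,0,0,0],[0,0,0.03,0,0,0],[0,0,0.03,0,0,0],[0,0,0.03,0,0,0],[0,0,0.02,0,0,0],[-0.015,0.032,0,0,0,0.6],[-0.015,0.032,0,0,0,0.6],[-0.015,0.032,0,0,0,0.6],[-0.015,0.032,0,0,0,0.6],[-0.015,0.032,0,0,0,0.6],[-0.015,0.032,0,0,0,0.6],[-0.015,0.032,0,0,0,0.6],[-0.015,0.032,0,0,0,0.6],[-0.015,0.032,0,0,0,0.6],[-0.015,0.032,0,0,0,0.6]]]' 0.6
python3 -m handwheel '[[[-0.015,0.032,0,0,0,0.6],[-0.013,0.03,0,0,0,0.6],[0,0,0,0,0,0],[0,0,0,0,0,0]]]'
python3 look.py
```

```text
time: 28.15
tool_pos: [0.6099, -0.0961, 0.116]
tool_rot: [0.001, -0.044, 0.999, -0.0]
contact_force: [-7.8, 1.9, 13.1]
gripper_width: 0.379
grasp_force: 64.1
time: 29.82
tool_pos: [0.4579, 0.2255, 0.2623]
tool_rot: [0.001, -0.097, 0.995, 0.0]
contact_force: [0.3, 0.2, 0.7]
gripper_width: 0.599
grasp_force: 0.0
time: 30.15
tool_pos: [0.4302, 0.2872, 0.262]
tool_rot: [0.0, -0.108, 0.994, -0.0]
contact_force: [0.3, -0.0, -0.1]
gripper_width: 0.601
grasp_force: 0.0
tool [0.4302 0.2872 0.262 ] yaw 12.4
wrist [ 249   90   29  123 3464] z 0.017 ray (array([430.2, 289.7]), array([146.1,  33.2]), 11.9)
wrist [497 304  15  43 347] z 0.032 ray (array([586.8, 657.1]), array([68.9, 18.7]), 24.9)
top [193 112  27  20 177] z 0.06 ray (array([836.1, 141.8]), array([98.4, 51. ]), -63.7)
top [252 167  13  46 464] z 0.129 ray (array([601.8, -36.6]), array([146.7,  32.6]), 5.5)
top [271 166  14  46 465] z 0.129 ray (array([606.9, -97. ]), array([146.3,  32.9]), 4.9)
top [ 45 182  26  42 897] z 0.034 ray (array([550.3, 670.6]), array([149.9,  94.3]), 5.1)
top [156 219  16  43 414] z 0.016 ray (array([430.2, 289.1]), array([147.5,  35. ]), 12.4)
```

```bash
python3 -m handwheel '[[[0,0.001,-0.03,0,0,0],[0,0.001,-0.03,0,0,0],[0,0,-0.03,0,0,0],[0,0,-0.03,0,0,0],[0,0,-0.03,0,0,0],[0,0,-0.03,0,0,0],[0,0,-0.03,0,0,0],[0,0,-0.025,0,0,0],[0,0,-0.013,0,0,0],[0,0,-0.008,0,0,0],[0,0,-0.004,0,0,0],[0,0,0,0,0,0],[0,0,0,0,0,0]]]'
python3 -m handwheel '[[[0,0,0,0,0,0],[0,0,0,0,0,0],[0,0,0,0,0,0],[0,0,0,0,0,0],[0,0,0,0,0,0],[0,0,0,0,0,0]]]' 0
```

```text
time: 31.33
tool_pos: [0.432, 0.2881, 0.0026]
tool_rot: [0.001, -0.106, 0.994, 0.0]
contact_force: [0.0, 0.3, 0.8]
gripper_width: 0.599
grasp_force: 0.0
time: 31.83
tool_pos: [0.4324, 0.2888, 0.0034]
tool_rot: [0.002, -0.107, 0.994, 0.0]
contact_force: [-0.6, -0.6, 5.9]
gripper_width: 0.379
grasp_force: 62.0
```

```bash
python3 -m handwheel '[[[0,0,0.01,0,0,0],[0,0,0.02,0,0,0],[0,0,0.03,0,0,0],[0,0,0.03,0,0,0],[0,0,0.03,0,0,0],[0,0,0.03,0,0,0],[0,0,0.03,0,0,0],[0,0,0.03,0,0,0],[0,0,0.03,0,0,0],[0,0,0.02,0,0,0],[0,0,0,0,0,0]]]'
python3 -m handwheel '[[[0.0138,-0.022,0,0,0,-0.6],[0.0138,-0.022,0,0,0,-0.6],[0.0138,-0.022,0,0,0,-0.6],[0.0138,-0.022,0,0,0,-0.6],[0.0138,-0.022,0,0,0,-0.6],[0.0138,-0.022,0,0,0,-0.6],[0.0138,-0.022,0,0,0,-0.6],[0.0138,-0.022,0,0,0,-0.6],[0.0138,-0.022,0,0,0,-0.6],[0.0138,-0.022,0,0,0,-0.6],[0.0138,-0.022,0,0,0,-0.6],[0.0138,-0.02,0,0,0,-0.6],[0,0,0,0,0,0],[0,0,0,0,0,0]]]'
python3 look.py
```

```text
time: 32.75
tool_pos: [0.4327, 0.2891, 0.268]
tool_rot: [0.005, -0.107, 0.994, 0.002]
contact_force: [0.5, -0.2, -0.5]
gripper_width: 0.376
grasp_force: 61.1
time: 33.92
tool_pos: [0.5958, 0.0254, 0.2596]
tool_rot: [-0.002, -0.043, 0.999, 0.0]
contact_force: [-0.9, -0.1, -0.5]
gripper_width: 0.384
grasp_force: 61.1
tool [0.5958 0.0254 0.2596] yaw 5.0
wrist [  218    81    84   270 20207] z 0.274 ray (array([581.3,  24. ]), array([121.2,  32. ]), 5.1)
wrist [  89   90   60  167 6785] z 0.13 ray (array([606.3, -92.7]), array([145.7,  35.8]), 5.2)
wrist [ 165   91   47  166 6034] z 0.13 ray (array([601.3, -33.1]), array([144.8,  33.1]), 5.1)
wrist [363 348  28  36 240] z 0.087 ray (array([825.3, 182.6]), array([63.7, 13.8]), 41.7)
top [192 112  28  20 180] z 0.06 ray (array([836.2, 144.1]), array([97.8, 54. ]), -66.6)
top [271 166  14  46 470] z 0.129 ray (array([606.8, -97.1]), array([146.5,  33.2]), 5.0)
top [ 45 182  26  42 895] z 0.034 ray (array([550.3, 670.6]), array([149.9,  94.3]), 5.1)
top [256 182   9  31 192] z 0.13 ray (array([577.4, -41.7]), array([96.1, 25.3]), 1.3)
top [233 190  12  22 226] z 0.274 ray (array([549.7,  20.8]), array([58.2, 30.3]), 1.9)
```

```bash
python3 -m handwheel '[[[0,0.0015,-0.03,0,0,0],[0,0,-0.03,0,0,0],[0,0,-0.03,0,0,0],[0,0,-0.025,0,0,0],[0,0,-0.01,0,0,0],[0,0,-0.008,0,0,0],[0,0,-0.005,0,0,0],[0,0,-0.004,0,0,0],[0,0,-0.004,0,0,0],[0,0,-0.003,0,0,0],[0,0,-0.002,0,0,0],[0,0,0,0,0,0],[0,0,0,0,0,0]]]'
```

```text
time: 35.1
tool_pos: [0.5979, 0.0276, 0.1153]
tool_rot: [0.001, -0.044, 0.999, -0.0]
contact_force: [-8.2, 0.1, 13.4]
gripper_width: 0.379
grasp_force: 62.7
```

```bash
python3 -m handwheel '[[[0,0,0,0,0,0],[0,0,0,0,0,0],[0,0,0,0,0,0],[0,0,0,0,0,0],[0,0,0.01,0,0,0],[0,0,0.03,0,0,0],[0,0,0.03,0,0,0],[0,0,0.03,0,0,0],[0,0,0.03,0,0,0],[0,0,0.02,0,0,0],[-0.003,0.033,0,0,0,0],[-0.003,0.033,0,0,0,0],[-0.003,0.033,0,0,0,0],[-0.003,0.033,0,0,0,0],[0,0,0,0,0,0],[0,0,0,0,0,0]]]' 0.5
python3 - <<'E'
from h import *
p,d=grab_frame("wrist")
for m,st,ce in blobs(p,"orange",200):
    P=cloud("wrist",d,m);print(st,np.round(np.median(P,0),4))
for m,st,ce in blobs(p,"green",200): P=cloud("wrist",d,m);print(st,np.round(np.median(P,0),4),outline("wrist",m,.13))
p,d=grab_frame("side");cv2.imwrite("pics/s5.png",cv2.resize(p[100:340,80:400],(800,600),interpolation=cv2.INTER_CUBIC))
for m,st,ce in blobs(p,"red"): print('pawl',np.round(np.median(cloud("side",d,m),0),3))
E
```

```text
time: 36.43
tool_pos: [0.5842, 0.161, 0.261]
tool_rot: [0.0, -0.046, 0.999, -0.0]
contact_force: [-1.1, -0.7, -0.0]
gripper_width: 0.498
grasp_force: 0.0
[ 253  122   14   98 1275] [0.5808 0.1591 0.1103]
[   0   89   72  165 6551] [ 0.5956 -0.0318  0.1295] (array([600.5, -30.1]), array([144.3,  37.5]), 5.3)
[  77   89   60  166 6594] [0.589  0.0296 0.1294] (array([595.6,  30.1]), array([145.1,  35.4]), 5.1)
[ 206  324   70   27 1182] [0.8228 0.1585 0.0405] (array([748.1, 156.7]), array([69.2, 29.3]), 86.4)
pawl [ 0.512 -0.193  0.189]
```

View pics/s5.png

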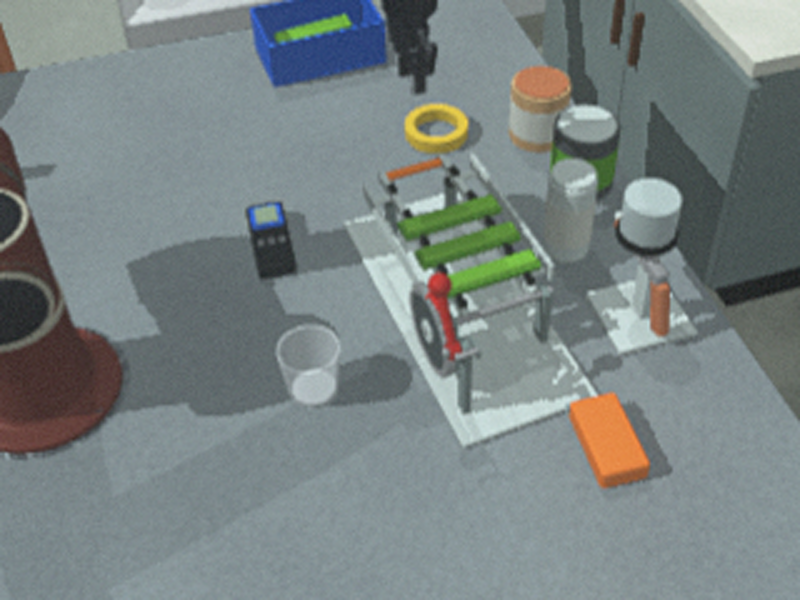

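```bash
python3 -m handwheel '[[[-0.001,0,-0.03,0,0,0],[0,0,-0.03,0,0,0],[0,0,-0.03,0,0,0],[0,0,-0.03,0,0,0],[0,0,-0.03,0,0,0],[0,0,-0.015,0,0,0],[0,0,-0.007,0,0,0],[0,0,0,0,0,0],[0,0,0,0,0,0]]]'
python3 -m handwheel '[[[0,0,0,0,0,0],[0,0,0,0,0,0],[0,0,0,0,0,0],[0,0,0,0,0,0],[0,0,0,0,0,0],[0,0,0,0,0,0],[0,0,0,0,0,0],[0,0,0,0,0,0]]]' 0
```

```text
time: 37.28
tool_pos: [0.5842, 0.1589, 0.0894]
tool_rot: [0.001, -0.044, 0.999, 0.0]
contact_force: [-0.5, 0.3, 1.3]
gripper_width: 0.498
grasp_force: 0.0
time: 37.95
tool_pos: [0.5848, 0.1616, 0.0911]
tool_rot: [0.002, -0.044, 0.999, 0.002]
contact_force: [-0.7, 6.8, 2.4]
gripper_width: 0.14
grasp_force: 58.4
```

```bash
python3 -m handwheel '[[[0,-0.0005,0.0076,0,0,0],[0,-0.0005,0.0076,0,0,0],[0,-0.0005,0.0076,0,0,0],[0,-0.0005,0.0076,0,0,0],[0.0001,-0.0013,0.0075,0,0,0],[0.0001,-0.0013,0.0075,0,0,0],[0.0001,-0.0013,0.0075,0,0,0],[0.0001,-0.0013,0.0075,0,0,0],[0.0002,-0.002,0.0074,0,0,0],[0.0002,-0.002,0.0074,0,0,0],[0.0002,-0.002,0.0074,0,0,0],[0.0002,-0.002,0.0074,0,0,0]]]'
python3 -m handwheel '[[[0.0002,-0.0027,0.0071,0,0,0],[0.0002,-0.0027,0.0071,0,0,0],[0.0002,-0.0027,0.0071,0,0,0],[0.0002,-0.0027,0.0071,0,0,0],[0.0003,-0.0034,0.0068,0,0,0],[0.0003,-0.0034,0.0068,0,0,0],[0.0003,-0.0034,0.0068,0,0,0],[0.0003,-0.0034,0.0068,0,0,0]]]'
```

```text
time: 38.95
tool_pos: [0.5859, 0.1478, 0.18]
tool_rot: [0.003, -0.045, 0.999, 0.004]
contact_force: [6.3, 10.2, -4.8]
gripper_width: 0.138
grasp_force: 58.6
time: 39.62
tool_pos: [0.5881, 0.1244, 0.2365]
tool_rot: [0.003, -0.045, 0.999, 0.005]
contact_force: [4.8, 11.3, -2.0]
gripper_width: 0.133
grasp_force: 58.6
```

```bash
python3 -m handwheel '[[[0.0004,-0.004,0.0064,0,0,0],[0.0004,-0.004,0.0064,0,0,0],[0.0004,-0.004,0.0064,0,0,0],[0.0004,-0.004,0.0064,0,0,0],[0.0004,-0.0047,0.006,0,0,0],[0.0004,-0.0047,0.006,0,0,0],[0.0004,-0.0047,0.006,0,0,0],[0,0,0,0,0,0]]]'
python3 -m handwheel '[[[0.0004,-0.0047,0.006,0,0,0],[0.0003,-0.0035,0.004,0,0,0],[0.0003,-0.003,0.003,0,0,0],[0,0,0,0,0,0],[0,0,0,0,0,0]]]'
python3 - <<'E'
from h import *
for c in("side","top"):
    p,d=grab_frame(c);print(c)
    for col in("red","orange","green"):
      for m,st,ce in blobs(p,col):
        if col=="red" or (st[0]<290 and st[1]>130 and st[0]>180): print(col,st,np.round(np.median(cloud(c,d,m),0),3))
    if c=="side":cv2.imwrite("pics/s6.png",cv2.resize(p[100:340,80:400],(800,600),interpolation=cv2.INTER_CUBIC))
E
```

```text
time: 40.28
tool_pos: [0.5909, 0.0942, 0.2828]
tool_rot: [0.004, -0.045, 0.999, 0.005]
contact_force: [-0.7, 11.8, 8.1]
gripper_width: 0.135
grasp_force: 59.4
time: 40.7
tool_pos: [0.5913, 0.0874, 0.2913]
tool_rot: [0.003, -0.047, 0.999, 0.009]
contact_force: [4.8, 25.4, -4.3]
gripper_width: 0.135
grasp_force: 60.4
side
red [252 210  12  31 116] [ 0.512 -0.193  0.188]
orange [257 132   8   4  22] [0.62  0.087 0.302]
orange [241 136   9   4  23] [0.563 0.081 0.303]
green [245 165  43  20 398] [ 0.598 -0.036  0.227]
green [251 182  43  21 406] [ 0.603 -0.082  0.187]
green [259 200  41  21 382] [ 0.611 -0.129  0.148]
top
red [295 213  25   9 106] [ 0.514 -0.178  0.22 ]
orange [213 191   5  11  43] [0.556 0.083 0.306]
green [251 160  13  50 481] [ 0.603 -0.03   0.233]
green [266 162  13  49 467] [ 0.604 -0.076  0.193]
green [281 164  13  47 435] [ 0.608 -0.123  0.153]
```

View pics/s6.png

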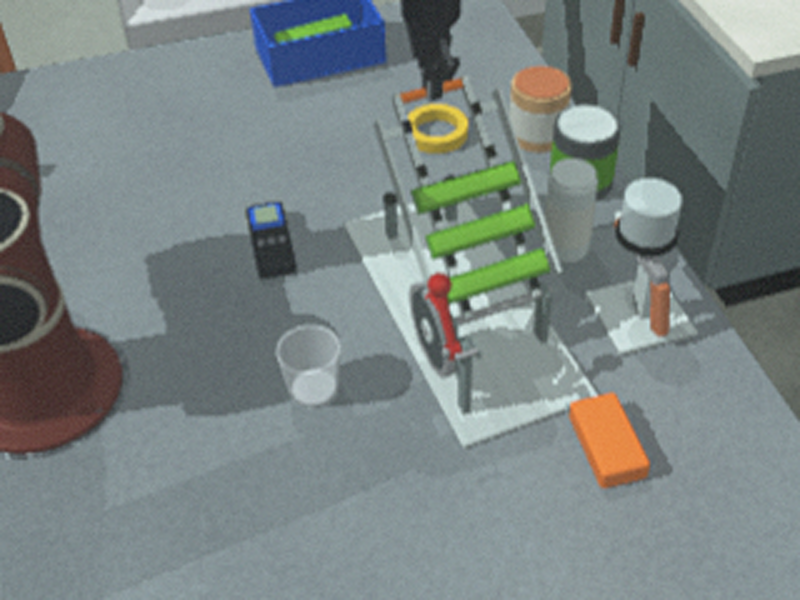

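```bash
python3 -m handwheel '[[[0,0.002,0,0,0,0],[0,0.002,0,0,0,0],[0,0,0,0,0,0],[0,0,0,0,0,0]]]'
python3 -m handwheel '[[[0,0,0,0,0,0],[0,0,0,0,0,0],[0,0,0,0,0,0],[0,0,0,0,0,0],[0,0,0.01,0,0,0],[0,0,0.02,0,0,0],[0,0,0.03,0,0,0],[0,0,0.03,0,0,0],[0,0,0.02,0,0,0],[0,0.03,0.01,0,0,0],[0,0.03,0,0,0,0],[0,0.03,0,0,0,0],[0,0.03,0,0,0,0],[0,0,0,0,0,0],[0,0,0,0,0,0],[0,0,0,0,0,0],[0,0,0,0,0,0]]]' 0.5
python3 - <<'E'
from h import *
for c in("side","top"):
    p,d=grab_frame(c);print(c)
    for col in("red","orange","green"):
      for m,st,ce in blobs(p,col):
        if col!="orange" or (st[0]<290 and st[1]>130 and st[0]>180): print(col,st,np.round(np.median(cloud(c,d,m),0),3),rect(cloud(c,d,m))[1])
    if c=="side":cv2.imwrite("pics/s7.png",cv2.resize(p[100:340,80:400],(800,600),interpolation=cv2.INTER_CUBIC))
E
```

```text
time: 41.13
tool_pos: [0.5914, 0.0876, 0.2912]
tool_rot: [0.002, -0.046, 0.999, 0.005]
contact_force: [5.5, 14.3, -4.9]
gripper_width: 0.137
grasp_force: 60.5
time: 42.55
tool_pos: [0.5906, 0.2017, 0.4112]
tool_rot: [0.0, -0.044, 0.999, -0.0]
contact_force: [0.3, -0.7, -0.3]
gripper_width: 0.499
grasp_force: 0.0
side
red [252 210  12  31 121] [ 0.511 -0.193  0.189] [75.6 21.8]
orange [241 132  24   8  63] [0.587 0.083 0.302] [85.6 12.3]
green [190 106  30  10 123] [0.552 0.698 0.035] [148.   42.8]
green [300 157   7   9  26] [0.817 0.155 0.078] [38.3  9.7]
green [316 160  11  16  81] [0.883 0.11  0.065] [50.9 11.6]
green [245 165  43  20 396] [ 0.598 -0.036  0.227] [382.8 126.4]
green [251 182  43  21 407] [ 0.602 -0.083  0.187] [318.9 121.4]
green [259 199  41  22 387] [ 0.612 -0.13   0.148] [267.1 117.8]
top
red [296 213  24   9 108] [ 0.513 -0.178  0.219] [76.3 23.4]
orange [212 166   6  36 140] [0.591 0.086 0.306] [95.3 11.5]
green [193 113  27  19 178] [0.826 0.139 0.059] [97.1 34. ]
green [251 160  13  50 488] [ 0.604 -0.029  0.233] [145.   30.8]
green [266 162  13  49 468] [ 0.604 -0.076  0.193] [147.7  30.3]
green [281 164  12  47 433] [ 0.608 -0.123  0.153] [147.3  30.9]
green [ 45 182  26  42 897] [0.549 0.672 0.034] [147.4  91.1]
```

View pics/s7.png

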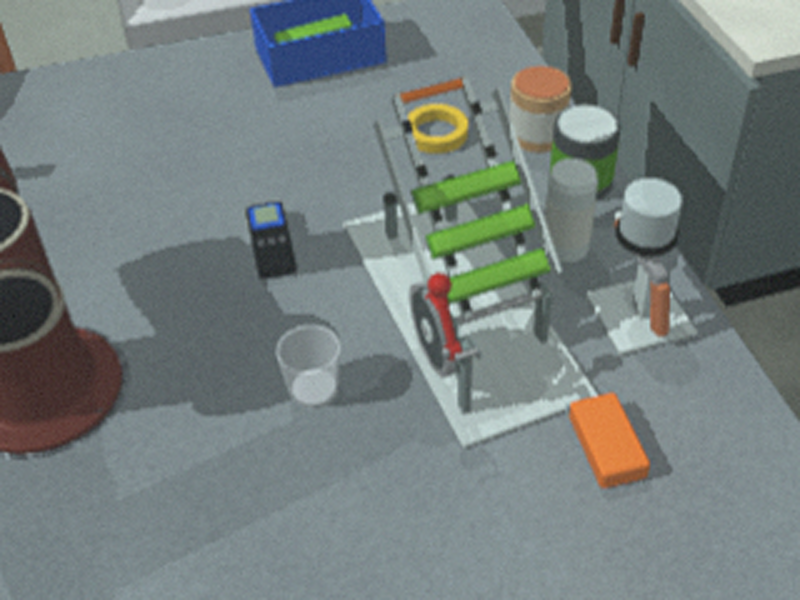

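The rack now stands at about 0.69 rad. The pawl knob at (438,285) is engaged, the three mouldings are in bays 1–3, and the bystanders look untouched.

```bash
python3 -c "
from plant import *
print(job_done())"
```

```text
the job is handed in; nothing more can be done
None
```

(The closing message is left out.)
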